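Restock the chopstick dry store through its sprung flap

TASK

Restock the white dry-store bin with chopsticks: draw the latch on its lid fully back, push the slim chopstick carton down through the sprung flap until it has dropped clear inside and the flap has sprung shut over it, then slide the latch fully home again. Leave the bigger carton and everything else on the table as they are.

Things in the scene. Friction and masses are not known exactly. Their poses are not given: they have to be found in the camera images.
- dry_box: Fixed white bin, 150 (x) x 290 (y) mm, flat steel lid 145 mm high that overhangs by 3 mm, clear window in front. Origin: centre of its underside; x points away from the robot at yaw 0, y left. Inner floor at z = 9 mm. The lid has a posting slot (slot), closed by flap; a collar 4 mm high and 5 mm wide rims its near side and ends, a hinge barrel 6 mm high its far side.
- slot (a point): Centre of the posting slot, level with the lid's top: x = 0, y = +20 mm, z = 145 mm of the bin; axes as the bin's. The slot is 44 mm wide (x) and 190 mm long (y); throat plates hang 45 mm down along its edges.
- flap (a joint): Steel flap, 42 x 184 mm, hinged along the slot's far (+x) edge; swings down into the bin. 0 = shut, 1.57 = hanging down. A spring shuts it (0.06 N m shut, 0.12 hanging): the carton's weight does not open it, a push of 5 to 10 N does. It pinches a carton part-way in, which may stay stuck there or drop; it is free once its top is over 43 mm below the lid's top. Blocked while the latch is home.
- latch (a joint): Thumb latch on the lid at the slot's right (-y) end. 0 = home, towards the slot (+y of the bin), flap locked; 0.020 m = fully drawn, towards -y, flap free. Slides along the bin's y with about 2 N friction, stays where it is left; hard stops at both ends.
- latch_knob (a point): Centre of the top of the latch's black knob, 14 mm wide (x), 18 mm long (y), standing 27 mm above the lid (its lowest 6 mm is a wider foot, 20 x 24 mm). Moves with the latch; at home it is at x = 0, y = -96 mm, z = 172 mm of the bin. Axes as the bin's.
- slim_carton: The slim white chopstick carton, solid, 30 mm (x) x 175 mm (y) x 78 mm (z), about 0.2 kg, standing on its long narrow side. Origin: centre of its underside; z up. To be posted standing as it is, long side along the slot.
- carton_center (a point): Middle of the slim carton, 39 mm above its origin; axes as the carton's.
- big_carton: The bigger white carton, 50 mm x 235 mm x 62 mm, too big for the slot; a bystander. Origin: centre of its underside; long side along its y. The two cartons change places between starts.
- chilli_jar: Jar with red lid, 59 mm across, 86 mm high, behind the bin; a bystander. Origin: centre of its underside.
- spice_jar: Spice jar, 40 mm across, 105 mm high, behind the bin; a bystander. Origin: centre of its underside.
- garlic_a: Garlic bulb, 48 mm across, 51 mm high; a bystander. Origin: its underside.
- garlic_b: Garlic bulb, 58 mm across, 58 mm high; a bystander. Origin: its underside.
- tray_a: Sealed food tray, 120 x 141 x 50 mm, left of the bin; a bystander. Origin: its underside.
Mind the look-alikes: they are no part of the job. Of the things shaped like the slim_carton, the white one is meant.

How it is judged:
On the way, in this order (a step that is already met when the one before it is completed fails the run):
1. the latch is drawn back (value of joint latch above 0.016 m), for 0.1 s.
2. the slim carton holds the flap open, its lower part in the slot (value of joint flap above 0.9 rad and z of carton_center in the frame of slot below 0.015 m and horizontal distance between carton_center and slot below 0.02 m and angle between the y axis of slim_carton and the y axis of dry_box, either way round below 0.15 rad), for 0.1 s.
3. the carton lies inside the bin and the flap has sprung shut (value of joint flap below 0.06 rad and z of carton_center in the frame of slot below -0.08 m), for 0.2 s.
At the end, for the whole second after the job is handed in: The slim carton rests at the bottom of the bin (its middle within the bin's walls and less than 65 mm above the table), the flap is shut (within 0.06 rad) and the latch is home (within 3 mm of its stop) (value of joint latch below 0.003 m and value of joint flap below 0.06 rad and z of carton_center in the frame of dry_box below 0.065 m and x of carton_center in the frame of dry_box between -0.07 and 0.07 m and y of carton_center in the frame of dry_box between -0.14 and 0.14 m and linear speed of slim_carton below 0.02 m/s); the robot touches nothing.
It fails at once if the bigger carton is shifted by more than 25 mm (distance of big_carton from where it was at the start of the episode above 0.025 m).
It fails at once if a jar, garlic bulb or food tray is shifted by more than 25 mm (distance of any of chilli_jar, spice_jar, garlic_a, garlic_b, tray_a from where it was at the start of the episode above 0.025 m).
It also fails if it takes over 67 s, if anything falls off the work surface, if the arm or the gripper's body presses on something with over 40 N, if the wrist force passes 120 N, or if a joint passes its speed limit or range.

ROBOT

A 6-joint arm with a two-finger parallel gripper is mounted at the origin on a cart in front of the work surface, level with it; the furniture and walls round the work are solid. World frame = base frame: x ahead of the robot, y to its left, z up, the work surface at z = 0. Lengths are in m, angles in rad, forces in N, time in s.
With the tool pointing down it reaches from about 0.3 to 0.775 m from the base axis. Payload 14.6 kg.
Tool frame: the origin (TCP) lies at the very end of the fingers, on their centre line; the grasp point (between the pads) lies 19 mm behind it (ctrl.grasp_offset is the distance from the TCP to the grasp point, in m); z points along the fingers, y is the line along which they close (so a half turn about z gives the same grasp; the last joint's range is limited). The gripper opens to 94 mm and grips with 3 to 60 N. Pads are 16 mm wide; open, the fingers measure 119 mm over their backs; the gripper's body (75 mm by 177 mm) begins 78 mm behind the grasp point.
Start: joints at [1.191, 0.3, 1.521, -0, 1.321, -0.067], TCP at [0.169, 0.523, 0.205] pointing down, gripper open.
Joint ranges: [-3.03, 3.03], [-0.79, 2.21], [0.23, 2.52], [-1.04, 4.18], [0, 3.07], [-2.55, 2.55]. Speed limits (rad/s): [2.22, 2.22, 2.57, 3.14, 3.14, 3.14].

INTERFACE

Orientations are given as [roll, pitch, yaw] about the fixed x, y, z axes, in that order (R = Rz(yaw) Ry(pitch) Rx(roll)).
In Python, from station import ctrl gives the robot as it stands.
- The arm moves only by the tool step_arm, never from a script. Its argument "plan" is a list that holds one entry, the list of rows, each a list of 6 numbers: the shift along the tool's x, y, z in units of 30 mm (1.0 is 30 mm), then the turn, a rotation vector about the tool's x, y, z in units of 6 degrees (1.0 is 6 degrees). In form: [[[dx, dy, dz, wx, wy, wz], ...]]. A call has 1 to 8 rows; each row is the pose to reach, as a shift and turn from the pose commanded when the call began, along the tool's axes at that moment; what a row does not reach only later rows make up. A row lasts 1/12 s, in which the tool goes at most 41.7 mm and 7.16 degrees, less where a joint would pass 70% of its speed; a pose out of reach is approached as far as the arm can. A call with a gripper value outside its range is refused whole. "grip" is the opening, from 0 (shut) to 1 (fully open), set as the call begins (left out, the last holds). The fingers move at their own pace and stop on an object; "squeeze" is the grip in N (left out, the last holds). Time passes only in rows, so rows that repeat a pose let the fingers close. It gives the time, the measured TCP pose, the force, the opening and the grip force at its end, in the units of the state.
- ctrl.get_obs(): the state, without advancing time (a new reading comes with each control period).
- ctrl.camera(name): name is "scene" or "top" or "wrist"; returns the picture (420x560x3 uint8, red, green, blue); there is no depth.
- ctrl.camera_model(name): a dict with "intrinsics" (3x3 intrinsics, pixels), "R" (3x3) and "t" (3): a world point X has camera coordinates R X + t; the wrist camera has in their place "tool_from_camera" (4x4, takes a point from camera to tool coordinates, whose origin is the TCP and whose axes are the flange's). Camera axes: x right, y down, z forward; pixel columns grow to the right and rows downward; lengths in m; the calibration is good to about 2 mm. A picture is of the moment at which its call begins: read the wrist's pose just before it. camera_model takes no time and is no camera call.
- ctrl.hand_in(): hands the job in; it is judged then, once.
Trained networks look in the newest picture that a camera, given by its name, has taken for a name from the list of things; names that differ only in an ending like _2 or _b are one class to them, and where a whole thing is asked for, a point or a joint stands for the part that bears it (a point fixed in the world has none). Each returns a list of dicts, best first, with "confidence" (0 to 1); they miss things now and then, are a little off and sometimes report something else, mostly with a low value. They report only what shows in the picture. A call takes as long as a camera call. They do not tell look-alikes from the thing itself.
- ctrl.masks_of(query, camera): "pixels" (420x560 bool, what is visible of it) and "at" ([column, row] in pixels, amid what is visible of it).
- ctrl.place_of(query, camera): "at" ([column, row] in pixels: a listed point, or the origin of a listed thing).
The state is a dict: "time_s": time; "qpos": joint angles; "joint_vel": joint speeds; "tau": joint torques, N m; "ee_pos": TCP position; "eef_rot": TCP orientation; "force": force on the tool from outside, world axes, zero at the start; "moment": the same for the moment, N m; "grip_width": finger opening in m; "grip_force": force on a finger pad.
Only numpy, scipy, OpenCV 4.12 (cv2) and the standard library are available. Lean on these libraries where they do the work, as an engineer would, in place of code of your own. Each camera call takes 0.05 s, during which the arm holds its last target. There are 200 camera calls.

## Working session

There is one attempt and no reset: what is moved stays moved. The work goes in short steps, Python scripts to look and compute and a tool call to move; the robot and the scene stay as the last step left them, time stands still between calls to the robot, and variables do not carry over. Pictures are saved under pics/ and viewed, at most 10 in all, crops included, and the job is handed in when it is done.

Besides the shell and the picture viewer there is one more tool, called after "Emit:" as name(argument=value, ...), one argument or row to a line, values as JSON. step_arm: Moves the arm, as the interface text tells. Its arguments: {"type":"object","properties":{"plan":{"type":"array","items":{"type":"array","items":{"type":"array","items":{"type":"number"}}}},"grip":{"type":"number"},"squeeze":{"type":"number"}},"required":["plan"]}

```bash
mkdir -p pics; ls; python3 - <<'E'
from station import ctrl
import cv2,numpy as np
o=ctrl.get_obs();print(o)
for c in("scene","top"):
    im=ctrl.camera(c);cv2.imwrite(f"pics/{c}0.png",im[:,:,::-1])
    for q in("slim_carton","big_carton","dry_box","slot","latch_knob","carton_center"):
        try:print(c,q,[(np.round(d["at"],1).tolist(),round(d["confidence"],2)) for d in ctrl.place_of(q,c)][:4])
        except Exception as e:print(q,e)
    m=ctrl.camera_model(c);print({k:np.round(v,3).tolist() for k,v in m.items()})
print(ctrl.camera_model("wrist"),ctrl.grasp_offset)
E
```

```text
pics
{'time_s': 0.0, 'qpos': array([ 1.19141639e+00,  3.00431164e-01,  1.52158259e+00,  1.87987622e-05,
        1.32070554e+00, -6.66190220e-02]), 'joint_vel': array([ 0.00117911,  0.0007608 ,  0.00049793, -0.00016512, -0.00115176,
       -0.00016904]), 'tau': array([ 8.40346420e-04, -5.31808162e+01, -3.52745998e+01,  7.09294947e-02,
        2.43276829e-02, -9.43255100e-05]), 'ee_pos': array([0.16913767, 0.52306956, 0.2049076 ]), 'eef_rot': array([-3.14046972e+00, -9.31684414e-05,  2.82882703e+00]), 'force': array([ 0.34371177,  0.24238602, -0.47779775]), 'moment': array([ 0.04089178, -0.03463995,  0.02939919]), 'grip_force': 0.0, 'grip_width': 0.09378381926498186}
scene slim_carton [([343.4, 240.5], 0.78), ([434.7, 299.0], 0.67), ([283.0, 202.9], 0.51)]
scene big_carton [([324.7, 262.6], 0.73)]
scene dry_box []
scene slot []
scene latch_knob [([282.2, 204.6], 0.39), ([273.0, 182.8], 0.38)]
scene carton_center [([347.3, 234.2], 0.82), ([439.7, 291.4], 0.68)]
{'intrinsics': [[512.979, 0.0, 286.695], [0.0, 512.979, 203.576], [0.0, 0.0, 1.0]], 'R': [[0.411, -0.912, 0.021], [-0.53, -0.25
[... 354 characters left out ...]
 283.791], [0.0, 428.424, 208.334], [0.0, 0.0, 1.0]], 'R': [[-0.009, -1.0, -0.018], [-0.998, 0.01, -0.069], [0.069, 0.017, -0.997]], 't': [-0.129, 0.555, 1.468]}
{'intrinsics': array([[320.82500578,   0.        , 282.02471946],
       [  0.        , 320.82500578, 210.52238227],
       [  0.        ,   0.        ,   1.        ]]), 'tool_from_camera': array([[ 7.07261757e-05, -9.71826066e-01, -2.35699155e-01,
         6.84790564e-02],
       [ 9.99999988e-01,  1.01156296e-04, -1.17014210e-04,
        -4.58214873e-04],
       [ 1.37559913e-04, -2.35699144e-01,  9.71826062e-01,
        -1.79809995e-01],
       [ 0.00000000e+00,  0.00000000e+00,  0.00000000e+00,
         1.00000000e+00]])} 0.0188
```

```bash
python3 - <<'E'
import cv2,numpy as np
a=cv2.imread("pics/top0.png")[120:330,150:510];cv2.imwrite("pics/topc.png",cv2.resize(a,(800,467),interpolation=cv2.INTER_CUBIC))
E
```

```text
(no output)
```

View pics/topc.png

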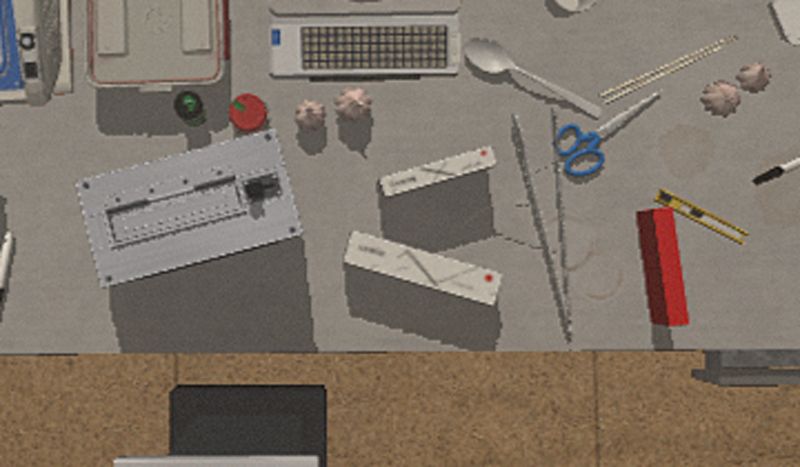

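View pics/scene0.png

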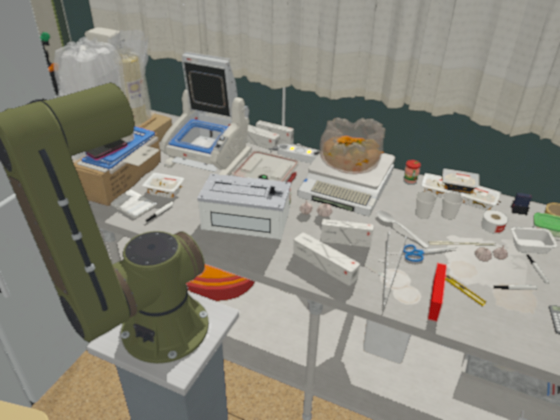

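The top crop shows the bin lid with corners at about (77,183), (272,131), (300,234) and (106,286), and the black knob at (262,187). The slim white carton's top is centred at (437,171). The bigger carton lies nearer the robot at (422,267), and the red look-alike is on the right.

```bash
cat > h.py <<'E'
from station import ctrl
import cv2,numpy as np
from scipy.optimize import minimize
def proj(c,P):
    m=ctrl.camera_model(c);X=np.asarray(P)@np.array(m["R"]).T+m["t"];u=X@np.array(m["intrinsics"]).T
    return u[:,:2]/u[:,2:]
def ray(c,uv,z):
    m=ctrl.camera_model(c);R=np.array(m["R"]);d=R.T@np.linalg.solve(m["intrinsics"],[*uv,1]);o=-R.T@m["t"]
    return o+d*(z-o[2])/d[2]
def box(p,sx,sy,z0,z1):
    x,y,w=p;c,s=np.cos(w),np.sin(w)
    return np.array([[x+c*a-s*b,y+s*a+c*b,z] for a in(-sx/2,sx/2) for b in(-sy/2,sy/2) for z in(z0,z1)])
def sil(c,P):
    S=4;im=np.zeros((420*S,560*S),np.uint8)
    h=cv2.convexHull(proj(c,P).astype(np.float32))
    cv2.fillPoly(im,[np.round((h+.5)*S).astype(np.int32)],255)
    return cv2.resize(im,(560,420),interpolation=cv2.INTER_AREA)/255.
def fit(masks,p0,dims):
    f=lambda p:-sum(np.minimum(sil(c,box(p,*dims)),m).sum()/np.maximum(sil(c,box(p,*dims)),m).sum() for c,m in masks.items())
    p0=np.array(p0);sx=np.array([p0]+[p0+d for d in np.diag([.01,.01,.1])])
    r=minimize(f,p0,method="Nelder-Mead",options=dict(initial_simplex=sx,xatol=1e-4,fatol=1e-5))
    return r.x,r.fun/len(masks)
E
python3 - <<'E'
from h import *
for c in("scene","top"):ctrl.camera(c)
def near(q,c,uv):
    L=ctrl.masks_of(q,c);L=[d for d in L if np.hypot(*(np.array(d["at"])-uv))<25]
    print(q,c,[(d["at"],d["confidence"]) for d in L]);return L[0]["pixels"].astype(float) if L else None
def z2(u,v):return (150+u/2.2222,120+v/2.2222)
for q,uvs,uvt,z,d,w in(("slim_carton",(346,232),z2(437,171),.078,(.03,.175,0,.078),.25),("big_carton",(325,258),z2(422,267),.062,(.05,.235,0,.062),-.25)):
    M={c:m for c,uv in(("scene",uvs),("top",uvt)) if (m:=near(q,c,uv)) is not None}
    p=ray("top",uvt,z);print(p)
    for k in [list(M)]+[[k] for k in M]:print(k,fit({c:M[c] for c in k},[p[0],p[1],w],d))
# bin lid corners
C=[ray("top",z2(*u),.145) for u in((77,183),(272,131),(300,234),(106,286))];C=np.array(C);print(C.round(3),C.mean(0))
print(np.linalg.norm(np.diff(C,axis=0),axis=1))
m=near("dry_box","top",(235,213))
if m is not None:
    for d in((.156,.296,.143,.145),):print(fit({"top":m},[*C.mean(0)[:2],.25],d))
print(ctrl.get_obs()["time_s"])
E
```

```text
slim_carton scene [([344.3, 231.6], 0.97)]
slim_carton top [([341.0, 198.1], 0.72)]
[ 0.58516883 -0.34488887  0.078     ]
['scene', 'top'] (array([ 0.58632642, -0.34240886,  0.2765283 ]), np.float64(-0.9276721829983112))
['scene'] (array([ 0.58722322, -0.34186578,  0.27324524]), np.float64(-0.9629571139515372))
['top'] (array([ 0.58611607, -0.34184919,  0.26965898]), np.float64(-0.899925258124045))
big_carton scene []
big_carton top [([342.1, 239.8], 0.84)]
[ 0.44197607 -0.32176532  0.062     ]
['top'] (array([ 0.44236292, -0.32195237, -0.27186279]), np.float64(-0.8899578836062567))
['top'] (array([ 0.44236292, -0.32195237, -0.27186279]), np.float64(-0.8899578836062567))
[[ 0.567  0.179  0.145]
 [ 0.639 -0.101  0.145]
 [ 0.491 -0.14   0.145]
 [ 0.419  0.137  0.145]] [0.5289343  0.01877744 0.145     ]
[0.28959194 0.15313873 0.28589058]
dry_box top [([236.4, 214.6], 0.88)]
(array([0.53089156, 0.02050549, 0.25260141]), np.float64(-0.9758766457194281))
1.05
```

```bash
cat > go.py <<'E'
import sys,numpy as np
from scipy.spatial.transform import Rotation as T
from station import ctrl
def go(x,y,z,yaw):
    o=ctrl.get_obs();R=T.from_euler("xyz",o["eef_rot"]);G=T.from_euler("xyz",[np.pi,0,yaw])
    print("row",(R.inv().apply(np.array([x,y,z])-o["ee_pos"])/.03).round(2).tolist(),((R.inv()*G).as_rotvec()/np.radians(6)).round(2).tolist())
BIN=(0.5309,0.0205,0.2526)
def binpt(a,b,B=BIN):
    c,s=np.cos(B[2]),np.sin(B[2]);return B[0]+c*a-s*b,B[1]+s*a+c*b
if __name__=="__main__":go(*map(float,sys.argv[1:]))
E
python3 -c "
from go import *
p=binpt(0,-.096);print(p);go(*p,.26,1.823)"
```

```text
(np.float64(0.5548925400788282), np.float64(-0.0724535261330404))
row [-18.34, -14.94, -1.82] [0.0, -0.0, 9.6]
```

Emit:
step_arm(
  plan=[
    [[-18.3, -14.9, -1.8, 0, 0, 9.6], [-18.3, -14.9, -1.8, 0, 0, 9.6], [-18.3, -14.9, -1.8, 0, 0, 9.6], [-18.3, -14.9, -1.8, 0, 0, 9.6], [-18.3, -14.9, -1.8, 0, 0, 9.6], [-18.3, -14.9, -1.8, 0, 0, 9.6], [-18.3, -14.9, -1.8, 0, 0, 9.6], [-18.3, -14.9, -1.8, 0, 0, 9.6]],
  ],
  grip=0.6,
)

```text
time_s: 1.72
ee_pos: [0.3505, 0.2425, 0.2312]
eef_rot: [3.141, -0.0, 1.823]
force: [1.0, 0.4, -0.2]
grip_width: 0.0568
grip_force: 0.0
```

```bash
python3 go.py .555 -.0725 .26 1.823
```

```text
row [-11.87, 3.98, -0.96] [0.01, -0.0, -0.0]
```

Emit:
step_arm(
  plan=[
    [[-11.9, 4, -1, 0, 0, 0], [-11.9, 4, -1, 0, 0, 0], [-11.9, 4, -1, 0, 0, 0], [-11.9, 4, -1, 0, 0, 0], [-11.9, 4, -1, 0, 0, 0], [-11.9, 4, -1, 0, 0, 0], [-11.9, 4, -1, 0, 0, 0], [-11.9, 4, -1, 0, 0, 0]],
  ],
)

```text
time_s: 2.38
ee_pos: [0.5334, -0.0353, 0.2576]
eef_rot: [3.141, 0.0, 1.829]
force: [1.4, 0.8, 0.1]
grip_width: 0.0563
grip_force: 0.0
```

Emit:
step_arm(
  plan=[
    [[-3, 1, -0.3, 0, 0, 0], [-3, 1, -0.3, 0, 0, 0], [-3, 1, -0.3, 0, 0, 0], [-3, 1, -0.3, 0, 0, 0]],
  ],
)

```text
time_s: 2.72
ee_pos: [0.5854, -0.1152, 0.2655]
eef_rot: [-3.141, -0.0, 1.826]
force: [-0.8, 0.8, -0.3]
grip_width: 0.0564
grip_force: 0.0
```

```bash
cat >> h.py <<'E'
from scipy.spatial.transform import Rotation as T
def wmodel():
    o=ctrl.get_obs();m=ctrl.camera_model("wrist");A=np.eye(4);A[:3,:3]=T.from_euler("xyz",o["eef_rot"]).as_matrix();A[:3,3]=o["ee_pos"]
    return np.array(m["intrinsics"]),A@np.array(m["tool_from_camera"])
def wray(uv,z,K,W):
    d=W[:3,:3]@np.linalg.solve(K,[*uv,1]);return W[:3,3]+d*(z-W[2,3])/d[2]
def wproj(P,K,W):
    u=((np.atleast_2d(P)-W[:3,3])@W[:3,:3])@K.T;return u[:,:2]/u[:,2:]
E
python3 - <<'E'
from h import *
from go import binpt,go
o=ctrl.get_obs();print(o["time_s"],o["ee_pos"],o["eef_rot"])
K,W=wmodel();im=ctrl.camera("wrist");b=im[:,:,::-1].copy()
for a,bb,z in((0,-.096,.172),(-.022,-.075,.145),(-.022,.115,.145),(.022,-.075,.145),(.022,.115,.145),(-.078,-.148,.145),(-.078,.148,.145),(.078,-.148,.145),(.078,.148,.145)):
    u=wproj([*binpt(a,bb),z],K,W)[0];print(a,bb,u.round(1));cv2.drawMarker(b,tuple(int(round(v)) for v in u),(0,0,255),0,9)
cv2.imwrite("pics/w1.png",cv2.resize(b,(800,600),interpolation=cv2.INTER_CUBIC))
for q in("latch_knob","slot"):
    for d in ctrl.place_of(q,"wrist"):
        print(q,d, wray(d["at"],.172 if q!="slot" else .145,K,W))
E
```

```text
2.7167 [ 0.58541118 -0.11523907  0.26549843] [-3.14084469e+00 -1.44433490e-04  1.82576154e+00]
0 -0.096 [260.6 155.6]
-0.022 -0.075 [238.  130.1]
-0.022 0.115 [ 230.7 -124.7]
0.022 -0.075 [286.5 130.2]
0.022 0.115 [ 287.9 -124.6]
-0.078 -0.148 [182.1 208.2]
-0.078 0.148 [ 153.9 -178.9]
0.078 -0.148 [344.3 208.6]
0.078 0.148 [ 363.5 -178.5]
latch_knob {'at': [264.2, 155.6], 'confidence': 0.59} [ 0.5577974  -0.07165754  0.172     ]
slot {'at': [261.6, 9.1], 'confidence': 0.61} [0.52571169 0.04310734 0.145     ]
```

View pics/w1.png

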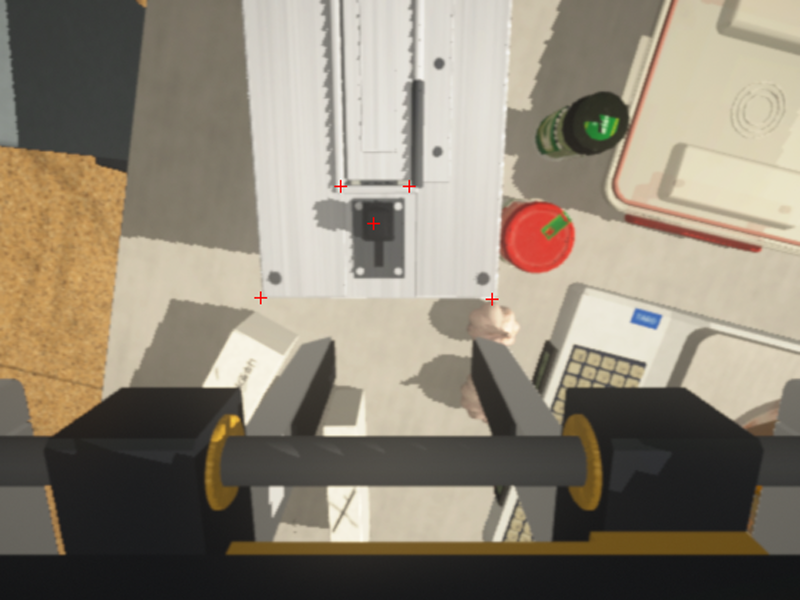

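The wrist view shows the knob at about (376,223) in the 800-wide picture, and the slot's right end at row 185. The bin sits about 3 mm further along its +x than predicted, so I'll measure the edges.

```bash
python3 - <<'E'
from h import *
from go import *
K,W=wmodel();g=cv2.cvtColor(ctrl.camera("wrist"),cv2.COLOR_RGB2GRAY).astype(float);gs=cv2.GaussianBlur(g,(5,5),1)
c,s=np.cos(BIN[2]),np.sin(BIN[2])
def loc(p):d=p[:2]-np.array(BIN[:2]);return np.round(np.array([c*d[0]+s*d[1],-s*d[0]+c*d[1]])*1000,1)
for r in(10,50,90,130,170,195):
    L=np.diff(gs[r])
    a=160+np.argmax(L[160:200]);b=335+np.argmin(L[335:375])
    print(r,a+.5,L[a].round(),b+.5,L[b].round(),loc(wray((a+.5,r),.145,K,W)),loc(wray((b+.5,r),.145,K,W)))
print(gs[60,225:300].astype(int).tolist());print(gs[155,235:295].astype(int).tolist());print(gs[100:215,264].astype(int).tolist());print(gs[195:225,220].astype(int).tolist())
E
```

```text
10 171.5 24.0 358.5 -10.0 [-75.8  25.9] [81.  26.8]
50 173.5 24.0 356.5 -11.0 [-76.4  -4.9] [81.2 -4. ]
90 176.5 28.0 354.5 -30.0 [-76.1 -37.4] [ 81.4 -36.5]
130 179.5 26.0 358.5 -20.0 [-75.9 -71.7] [ 87.  -70.8]
170 181.5 22.0 349.5 -41.0 [ -76.5 -108.1] [  80.8 -107.1]
195 196.5 23.0 335.5 -13.0 [ -63.8 -131.8] [  68.8 -131. ]
[218, 215, 205, 186, 162, 141, 131, 134, 149, 174, 198, 214, 221, 213, 185, 152, 143, 165, 195, 214, 222, 224, 223, 222, 221, 220, 217, 214, 214, 217, 219, 220, 220, 221, 222, 222, 220, 217, 216, 217, 220, 223, 224, 224, 224, 222, 221, 220, 220, 220, 220, 220, 219, 218, 219, 222, 225, 226, 225, 223, 219, 211, 196, 172, 147, 134, 136, 148, 161, 175, 190, 204, 214, 219, 220]
[141, 140, 140, 140, 139, 138, 137, 139, 141, 141, 135, 120, 102, 87, 81, 79, 78, 76, 72, 66, 60, 58, 59, 60, 62, 62, 63, 63, 63, 63, 64, 64, 64, 64, 64, 64, 64, 64, 65, 69, 77, 89, 100, 106, 107, 108, 111, 125, 152, 184, 206, 215, 217, 217, 215, 209, 201, 200, 205, 210]
[221, 221, 221, 221, 221, 221, 221, 221, 220, 217, 215, 217, 220, 221, 221, 221, 221, 221, 222, 222, 222, 221, 221, 221, 221, 221, 220, 218, 208, 182, 143, 111, 105, 130, 172, 202, 214, 213, 210, 209, 209, 200, 173, 135, 102, 79, 67, 62, 60, 58, 57, 58, 60, 62, 63, 63, 63, 64, 64, 64, 64, 63, 63, 63, 63, 63, 63, 63, 63, 62, 61, 62, 63, 64, 66, 66, 67, 67, 67, 68, 68, 68, 68, 68, 68, 68, 68, 69, 70, 76, 87, 99, 105, 108, 108, 109, 115, 133, 165, 196, 213, 218, 219, 219, 219, 219, 219, 219, 219, 219, 216, 207, 197, 194, 197]
[219, 219, 219, 219, 219, 219, 219, 219, 219, 219, 219, 219, 219, 218, 219, 221, 221, 215, 208, 204, 203, 203, 202, 202, 201, 200, 200, 200, 200, 201]
```

```bash
sed -i 's/^BIN=.*/BIN=(0.5333,0.0211,0.2526)/' go.py; python3 -c "
from go import *
go(*binpt(0,-.0965),.155,1.823)"
```

```text
row [1.49, -0.53, 3.71] [0.0, -0.0, 0.06]
```

Emit:
step_arm(
  plan=[
    [[1.5, -0.5, 0, 0, 0, 0], [1.5, -0.5, 0, 0, 0, 0], [1.5, -0.5, 1.2, 0, 0, 0], [1.5, -0.5, 2.2, 0, 0, 0], [1.5, -0.5, 3.2, 0, 0, 0], [1.5, -0.5, 3.7, 0, 0, 0], [1.5, -0.5, 3.7, 0, 0, 0]],
  ],
)

```text
time_s: 3.5
ee_pos: [0.5569, -0.0716, 0.1523]
eef_rot: [-3.137, -0.002, 1.83]
force: [-0.7, -0.2, -0.8]
grip_width: 0.0564
grip_force: 0.0
```

Emit:
step_arm(
  plan=[
    [[0, 0, 0, 0, 0, 0], [0, 0, 0, 0, 0, 0], [0, 0, 0, 0, 0, 0], [0, 0, 0, 0, 0, 0], [0, 0, 0, 0, 0, 0], [0, 0, 0, 0, 0, 0]],
  ],
  grip=0,
  squeeze=12,
)

```text
time_s: 4.0
ee_pos: [0.5588, -0.0729, 0.1557]
eef_rot: [3.141, 0.0, 1.829]
force: [0.0, -0.9, 0.1]
grip_width: 0.0199
grip_force: 0.0
```

Emit:
step_arm(
  plan=[
    [[0, 0, 0, 0, 0, 0], [0, 0, 0, 0, 0, 0], [0, 0, 0, 0, 0, 0], [-0.2, 0, 0, 0, 0, 0], [-0.4, 0, 0, 0, 0, 0], [-0.6, 0, 0, 0, 0, 0], [-0.72, 0, 0, 0, 0, 0], [-0.72, 0, 0, 0, 0, 0]],
  ],
)

```text
time_s: 4.67
ee_pos: [0.563, -0.0929, 0.1552]
eef_rot: [-3.139, -0.004, 1.829]
force: [-11.2, 7.4, 5.1]
grip_width: 0.0139
grip_force: 12.0
```

Emit:
step_arm(
  plan=[
    [[0, 0, 0, 0, 0, 0], [0, 0, 0, 0, 0, 0]],
  ],
)

```text
time_s: 4.83
ee_pos: [0.5629, -0.0929, 0.1551]
eef_rot: [-3.139, -0.003, 1.829]
force: [-10.0, 6.0, 4.9]
grip_width: 0.014
grip_force: 12.0
```

Emit:
step_arm(
  plan=[
    [[0, 0, 0, 0, 0, 0], [0, 0, 0, 0, 0, 0], [0, 0, 0, 0, 0, 0], [0, 0, -1, 0, 0, 0], [0, 0, -2, 0, 0, 0], [0, 0, -3, 0, 0, 0], [0, 0, -3, 0, 0, 0]],
  ],
  grip=0.6,
)

```text
time_s: 5.42
ee_pos: [0.5658, -0.0942, 0.2514]
eef_rot: [3.134, 0.004, 1.829]
force: [0.0, 0.4, 0.8]
grip_width: 0.0551
grip_force: 0.0
```

```bash
python3 go.py .587 -.40 .25 1.844
```

```text
row [-10.04, -1.92, 0.07] [0.07, 0.04, -0.15]
```

Emit:
step_arm(
  plan=[
    [[-10, -1.9, 0.1, 0, 0, -0.1], [-10, -1.9, 0.1, 0, 0, -0.1], [-10, -1.9, 0.1, 0, 0, -0.1], [-10, -1.9, 0.1, 0, 0, -0.1], [-10, -1.9, 0.1, 0, 0, -0.1], [-10, -1.9, 0.1, 0, 0, -0.1], [-10, -1.9, 0.1, 0, 0, -0.1], [-10, -1.9, 0.1, 0, 0, -0.1]],
  ],
)

```text
time_s: 6.08
ee_pos: [0.5842, -0.4035, 0.2405]
eef_rot: [-3.14, -0.0, 1.835]
force: [-0.3, -0.1, -0.7]
grip_width: 0.0564
grip_force: 0.0
```

Emit:
step_arm(
  plan=[
    [[0, 0, 0, 0, 0, 0], [0, 0, 0, 0, 0, 0], [0, 0, 0, 0, 0, 0], [0, 0, 0, 0, 0, 0]],
  ],
)

```text
time_s: 6.42
ee_pos: [0.586, -0.3971, 0.2427]
eef_rot: [3.141, 0.0, 1.841]
force: [-0.2, 0.7, -0.8]
grip_width: 0.0563
grip_force: 0.0
```

```bash
python3 - <<'E'
from h import *
o=ctrl.get_obs();print(o["time_s"],o["ee_pos"],o["eef_rot"])
K,W=wmodel();im=ctrl.camera("wrist");b=im[:,:,::-1].copy()
P=box((.587,-.342,.273),.03,.175,0,.078)
for u in wproj(P,K,W):cv2.drawMarker(b,tuple(int(round(v)) for v in u),(0,0,255),0,9)
cv2.imwrite("pics/w2.png",cv2.resize(b,(800,600),interpolation=cv2.INTER_CUBIC))
for d in ctrl.masks_of("slim_carton","wrist"):
    print(d["at"],d["confidence"],d["pixels"].sum());
    import h
    def pr(c,P):return wproj(P,K,W)
    h.proj=pr
    m=d["pixels"].astype(float)
    rows=np.where(m.any(1))[0];print(rows.min(),rows.max());print(fit({"wrist":m},[.587,-.342,.273],(.03,.175,0,.078)))
E
```

```text
6.4167 [ 0.58596094 -0.39711748  0.24269054] [3.14122570e+00 3.34999873e-04 1.84065435e+00]
[297.9, 141.7] 0.7 4849
60 228
(array([ 0.58793485, -0.34374304,  0.27214347]), np.float64(-0.9836791015609424))
```

View pics/w2.png

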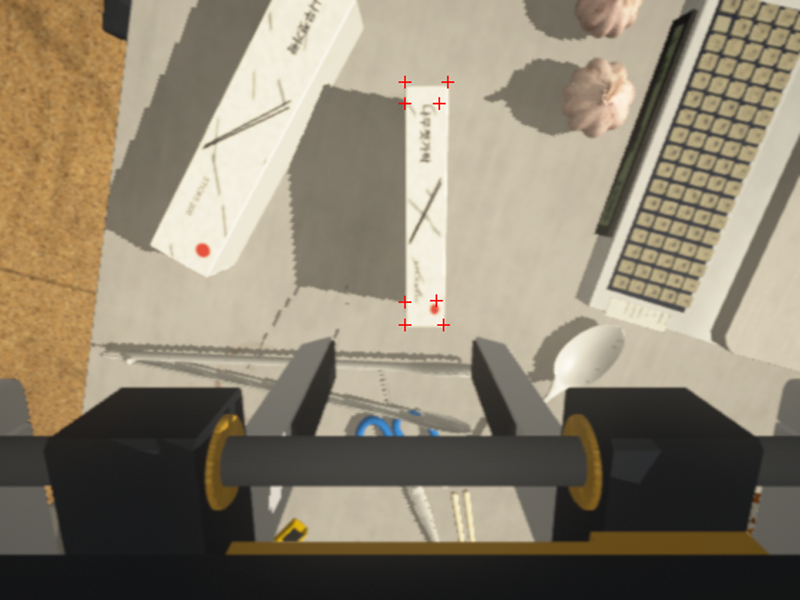

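The wrist view shows the slim carton's top from (405,82) to (447,325), matching the model. The fingers are clear of both cartons.

```bash
python3 go.py .5879 -.3437 .048 1.843
```

```text
row [1.71, 0.54, 6.49] [0.0, 0.0, -0.02]
```

Emit:
step_arm(
  plan=[
    [[1.7, 0.55, 0, 0, 0, 0], [1.7, 0.55, 0.5, 0, 0, 0], [1.7, 0.55, 1.8, 0, 0, 0], [1.7, 0.55, 3, 0, 0, 0], [1.7, 0.55, 4.2, 0, 0, 0], [1.7, 0.55, 5.4, 0, 0, 0], [1.7, 0.55, 6.4, 0, 0, 0], [1.7, 0.55, 6.4, 0, 0, 0]],
  ],
)

```text
time_s: 7.18
ee_pos: [0.5855, -0.3425, 0.044]
eef_rot: [-3.135, -0.007, 1.84]
force: [-0.2, -0.8, -0.7]
grip_width: 0.0562
grip_force: 0.0
```

Emit:
step_arm(
  plan=[
    [[0, 0, 0, 0, 0, 0], [0, 0, 0, 0, 0, 0], [0, 0, 0, 0, 0, 0], [0, 0, 0, 0, 0, 0], [0, 0, 0, 0, 0, 0], [0, 0, 0, 0, 0, 0], [0, 0, 0, 0, 0, 0], [0, 0, 0, 0, 0, 0]],
  ],
  grip=0,
  squeeze=45,
)

```text
time_s: 7.85
ee_pos: [0.5887, -0.3452, 0.0523]
eef_rot: [3.14, 0.002, 1.839]
force: [-0.8, 0.5, 7.1]
grip_width: 0.0298
grip_force: 45.0
```

Emit:
step_arm(
  plan=[
    [[0, 0, -1, 0, 0, 0], [0, 0, -2, 0, 0, 0], [0, 0, -3.2, 0, 0, 0], [0, 0, -4.4, 0, 0, 0], [0, 0, -5.6, 0, 0, 0], [0, 0, -6.8, 0, 0, 0], [0, 0, -7.5, 0, 0, 0], [0, 0, -7.5, 0, 0, 0]],
  ],
)

```text
time_s: 8.52
ee_pos: [0.5887, -0.3453, 0.2816]
eef_rot: [3.136, 0.007, 1.839]
force: [1.3, -0.1, -0.9]
grip_width: 0.0298
grip_force: 45.0
```

```bash
python3 -c "
from go import *
print(ctrl.get_obs()['grip_width']);p=binpt(-.003,.0183);print(p);go(*p,.265,1.821)"
```

```text
0.02977829679722549
(np.float64(0.5258216243558158), np.float64(0.03806949904164745))
row [12.88, 1.36, 0.48] [0.06, 0.06, 0.17]
```

Emit:
step_arm(
  plan=[
    [[12.9, 1.4, 0.2, 0, 0, 0.2], [12.9, 1.4, 0.2, 0, 0, 0.2], [12.9, 1.4, 0.2, 0, 0, 0.2], [12.9, 1.4, 0.2, 0, 0, 0.2], [12.9, 1.4, 0.2, 0, 0, 0.2], [12.9, 1.4, 0.2, 0, 0, 0.2], [12.9, 1.4, 0.2, 0, 0, 0.2], [12.9, 1.4, 0.2, 0, 0, 0.2]],
  ],
)

```text
time_s: 9.18
ee_pos: [0.5335, -0.014, 0.2689]
eef_rot: [-3.14, -0.0, 1.818]
force: [0.3, 0.1, -1.3]
grip_width: 0.0293
grip_force: 45.0
```

Emit:
step_arm(
  plan=[
    [[2.2, 0.3, 0, 0, 0, 0], [2.2, 0.3, 0, 0, 0, 0], [2.2, 0.3, 0, 0, 0, 0], [2.2, 0.3, 0, 0, 0, 0], [2.2, 0.3, 0, 0, 0, 0]],
  ],
)

```text
time_s: 9.6
ee_pos: [0.527, 0.05, 0.2693]
eef_rot: [-3.14, 0.0, 1.818]
force: [-0.0, -0.6, -2.6]
grip_width: 0.0298
grip_force: 45.0
```

```bash
python3 - <<'E'
from h import *
from go import *
o=ctrl.get_obs();print(o["time_s"],o["ee_pos"],o["eef_rot"])
p=binpt(-.003,.0183);go(*p,.218,1.821)
K,W=wmodel();im=ctrl.camera("wrist");b=im[:,:,::-1].copy()
for a,bb,z in((-.022,-.075,.145),(-.022,.115,.145),(.022,-.075,.145),(.022,.115,.145),(-.078,.148,.145),(.078,.148,.145)):
    u=wproj([*binpt(a,bb),z],K,W)[0];cv2.drawMarker(b,tuple(int(round(v)) for v in u),(0,0,255),0,9)
cv2.imwrite("pics/w3.png",cv2.resize(b,(800,600),interpolation=cv2.INTER_CUBIC))
E
```

```text
9.6 [0.52704826 0.04995265 0.26934057] [-3.14047900e+00  2.12839397e-06  1.81838488e+00]
row [-0.37, -0.13, 1.71] [-0.01, 0.0, -0.02]
```

View pics/w3.png

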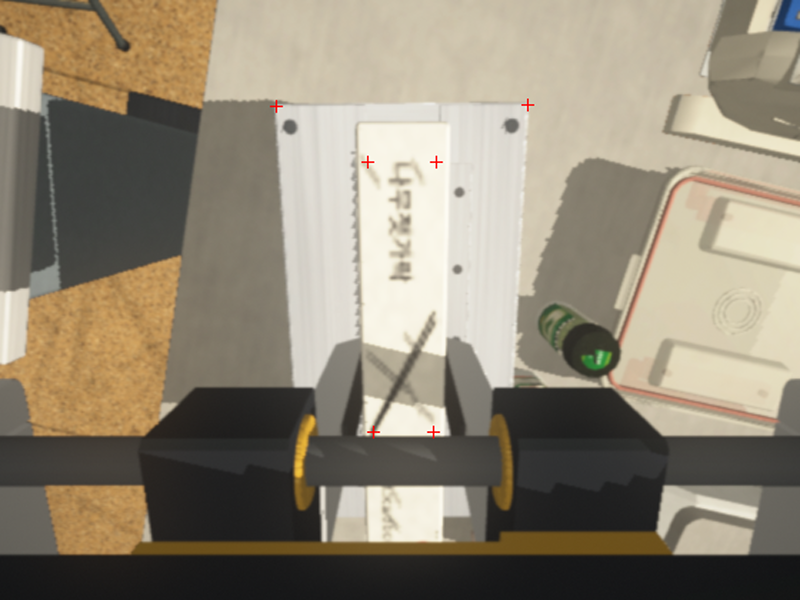

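The carton is over the slot and aligned with it, and the lid's far corners (277,105) and (527,104) match the model.

```bash
python3 - <<'E'
from h import *
from go import *
K,W=wmodel();c,s=np.cos(BIN[2]),np.sin(BIN[2]);o=ctrl.get_obs()
for u in((357,123),(450,123),(361,330),(446,330)):
    for ref in(BIN[:2],o["ee_pos"][:2]):
        d=wray(np.array(u)/1.42857,o["ee_pos"][2]+.026,K,W)[:2]-ref;print(u,np.round([(c*d[0]+s*d[1])*1e3,(-s*d[0]+c*d[1])*1e3],1))
E
```

```text
(357, 123) [-13.4 117.4]
(357, 123) [-14.6  88.4]
(450, 123) [ 16.  117.2]
(450, 123) [14.8 88.2]
(361, 330) [-14.   49.1]
(361, 330) [-15.2  20.1]
(446, 330) [15.8 49. ]
(446, 330) [14.6 19.9]
```

Emit:
step_arm(
  plan=[
    [[-0.37, -0.13, 0, 0, 0, 0], [-0.37, -0.13, 0.6, 0, 0, 0], [-0.37, -0.13, 1.2, 0, 0, 0], [-0.37, -0.13, 1.7, 0, 0, 0], [-0.37, -0.13, 1.7, 0, 0, 0], [-0.37, -0.13, 1.7, 0, 0, 0]],
  ],
)

```text
time_s: 10.15
ee_pos: [0.5261, 0.0374, 0.219]
eef_rot: [-3.14, -0.0, 1.817]
force: [0.6, 0.2, -1.7]
grip_width: 0.0293
grip_force: 45.0
```

```bash
python3 -c "
from go import *
p=binpt(-.003,.0183);go(*p,.158,1.821)"
```

```text
row [0.02, -0.0, 2.03] [-0.01, -0.0, -0.04]
```

Emit:
step_arm(
  plan=[
    [[0, 0, 0.3, 0, 0, 0], [0, 0, 0.6, 0, 0, 0], [0, 0, 0.9, 0, 0, 0], [0, 0, 1.1, 0, 0, 0], [0, 0, 1.3, 0, 0, 0], [0, 0, 1.3, 0, 0, 0]],
  ],
)

```text
time_s: 10.65
ee_pos: [0.5255, 0.0386, 0.1788]
eef_rot: [-3.139, -0.0, 1.818]
force: [-3.9, -2.1, -1.7]
grip_width: 0.0296
grip_force: 45.0
```

Emit:
step_arm(
  plan=[
    [[0, 0, 0.2, 0, 0, 0], [0, 0, 0.4, 0, 0, 0], [0, 0, 0.6, 0, 0, 0], [0, 0, 0.75, 0, 0, 0], [0, 0, 0.75, 0, 0, 0], [0, 0, 0.75, 0, 0, 0]],
  ],
)

```text
time_s: 11.15
ee_pos: [0.5257, 0.0387, 0.1569]
eef_rot: [-3.14, -0.0, 1.818]
force: [-3.4, -1.3, -3.4]
grip_width: 0.0296
grip_force: 45.0
```

```bash
python3 - <<'E'
from h import *
from go import *
o=ctrl.get_obs();print(o["ee_pos"],o["force"],o["moment"])
c=ctrl.camera("scene")[150:260,170:330];cv2.imwrite("pics/s4.png",cv2.resize(c,(800,550),interpolation=cv2.INTER_CUBIC)[:,:,::-1])
E
```

```text
[0.52571615 0.03866476 0.15688617] [-3.38404631 -1.25580967 -3.43011695] [-0.21136722  0.86087925  0.05856493]
```

View pics/s4.png

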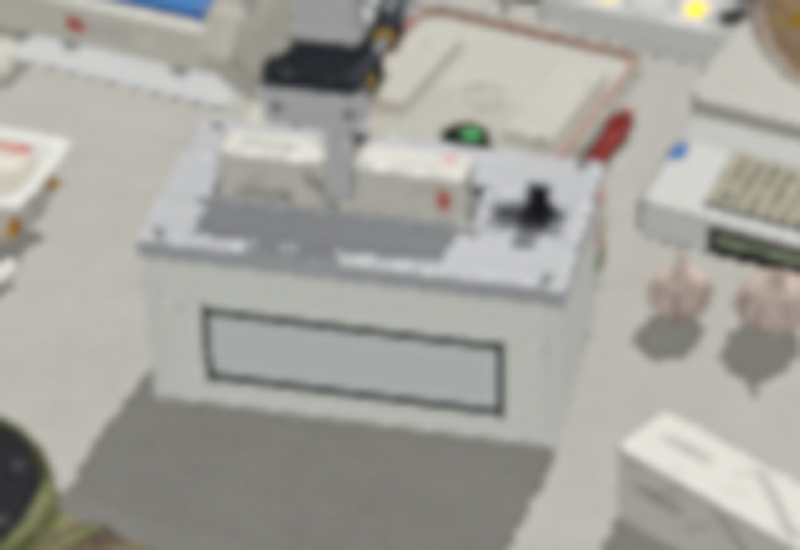

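The carton's lower half is in the slot, and the latch knob is still drawn back. I'll release it and rise.

Emit:
step_arm(
  plan=[
    [[0, 0, 0, 0, 0, 0], [0, 0, 0, 0, 0, 0], [0, 0, 0, 0, 0, 0], [0, 0, 0, 0, 0, 0], [0, 0, -0.8, 0, 0, 0], [0, 0, -1.6, 0, 0, 0], [0, 0, -2.4, 0, 0, 0], [0, 0, -2.4, 0, 0, 0]],
  ],
  grip=0.55,
)

```text
time_s: 11.87
ee_pos: [0.5278, 0.0387, 0.2345]
eef_rot: [3.134, 0.002, 1.818]
force: [0.5, 0.2, 0.1]
grip_width: 0.0515
grip_force: 0.0
```

```bash
python3 - <<'E'
from h import *
from go import *
o=ctrl.get_obs();print(o["ee_pos"],o["force"],o["grip_width"])
c=ctrl.camera("scene")[150:260,170:330];cv2.imwrite("pics/s5.png",cv2.resize(c,(800,550),interpolation=cv2.INTER_CUBIC)[:,:,::-1])
E
```

```text
[0.527797   0.03874407 0.2344923 ] [0.47275614 0.15837678 0.05668113] 0.05151878435136248
```

View pics/s5.png

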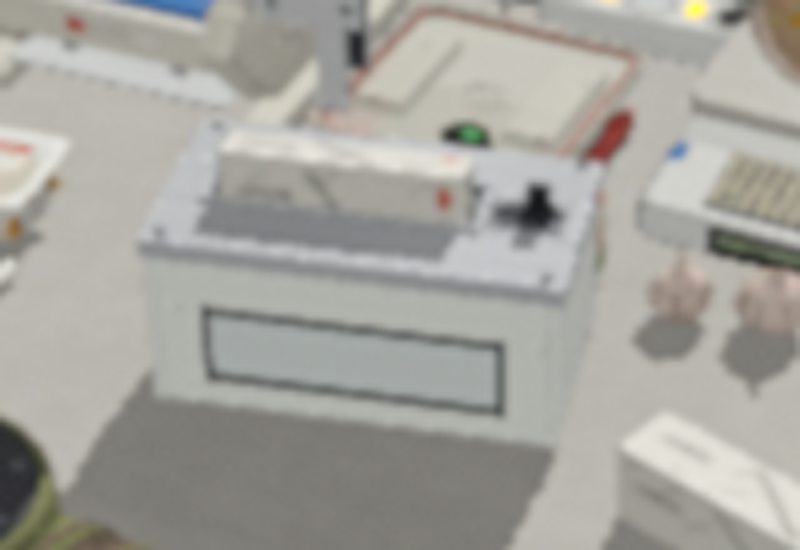

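The carton stands level, pinched in the slot. I'll close the fingers and press it through.

```bash
python3 -c "
from go import *
p=binpt(-.004,.0205);go(*p,.093,1.823)"
```

```text
row [0.07, -0.1, 4.63] [0.04, 0.01, -0.04]
```

Emit:
step_arm(
  plan=[
    [[0, 0, 0, 0, 0, 0], [0, 0, 0, 0, 0, 0], [0, 0, 0, 0, 0, 0], [0, 0, 0, 0, 0, 0], [0, 0, 0, 0, 0, 0], [0, 0, 0, 0, 0, 0]],
  ],
  grip=0,
  squeeze=20,
)

```text
time_s: 12.42
ee_pos: [0.5262, 0.0386, 0.2293]
eef_rot: [-3.141, -0.0, 1.818]
force: [0.1, 0.2, -0.1]
grip_width: 0.0153
grip_force: 0.0
```

```bash
python3 -c "
from go import *
p=binpt(-.004,.0205);go(*p,.093,1.823)"
```

```text
row [0.06, -0.05, 4.54] [-0.0, -0.0, -0.04]
```

Emit:
step_arm(
  plan=[
    [[0.06, -0.05, 0, 0, 0, 0], [0.06, -0.05, 0, 0, 0, 0], [0.06, -0.05, 0.6, 0, 0, 0], [0.06, -0.05, 1.2, 0, 0, 0], [0.06, -0.05, 1.6, 0, 0, 0], [0.06, -0.05, 1.9, 0, 0, 0], [0.06, -0.05, 2.2, 0, 0, 0], [0.06, -0.05, 2.4, 0, 0, 0]],
  ],
)

```text
time_s: 13.08
ee_pos: [0.5243, 0.0401, 0.157]
eef_rot: [-3.141, -0.0, 1.818]
force: [-0.7, 0.4, 1.2]
grip_width: 0.0004
grip_force: 0.4
```

Emit:
step_arm(
  plan=[
    [[0, 0, 0.3, 0, 0, 0], [0, 0, 0.6, 0, 0, 0], [0, 0, 0.9, 0, 0, 0], [0, 0, 1.2, 0, 0, 0], [0, 0, 1.5, 0, 0, 0], [0, 0, 1.8, 0, 0, 0], [0, 0, 2.15, 0, 0, 0], [0, 0, 2.15, 0, 0, 0]],
  ],
)

```text
time_s: 13.75
ee_pos: [0.5231, 0.0399, 0.0908]
eef_rot: [-3.138, -0.001, 1.818]
force: [-3.3, -1.2, -3.8]
grip_width: 0.0009
grip_force: 1.9
```

Emit:
step_arm(
  plan=[
    [[0, 0, 0, 0, 0, 0], [0, 0, -0.5, 0, 0, 0], [0, 0, -1, 0, 0, 0], [0, 0, -1.6, 0, 0, 0], [0, 0, -2.4, 0, 0, 0], [0, 0, -3.4, 0, 0, 0], [0, 0, -4.6, 0, 0, 0], [0, 0, -5.5, 0, 0, 0]],
  ],
)

```text
time_s: 14.42
ee_pos: [0.5247, 0.0401, 0.2616]
eef_rot: [3.138, 0.001, 1.818]
force: [0.4, 0.0, 0.6]
grip_width: 0.0007
grip_force: 0.0
```

```bash
python3 - <<'E'
from h import *
from go import *
o=ctrl.get_obs();print(o["ee_pos"],o["force"],o["grip_width"])
p=binpt(0,-.1165);go(*p,.26,1.823)
c=ctrl.camera("scene")[150:260,170:330];cv2.imwrite("pics/s6.png",cv2.resize(c,(800,550),interpolation=cv2.INTER_CUBIC)[:,:,::-1])
E
```

```text
[0.524674   0.04008912 0.26159332] [0.37141966 0.01260127 0.64085507] 0.0007044338060664757
row [-4.57, 0.14, 0.06] [0.03, 0.01, -0.04]
```

View pics/s6.png

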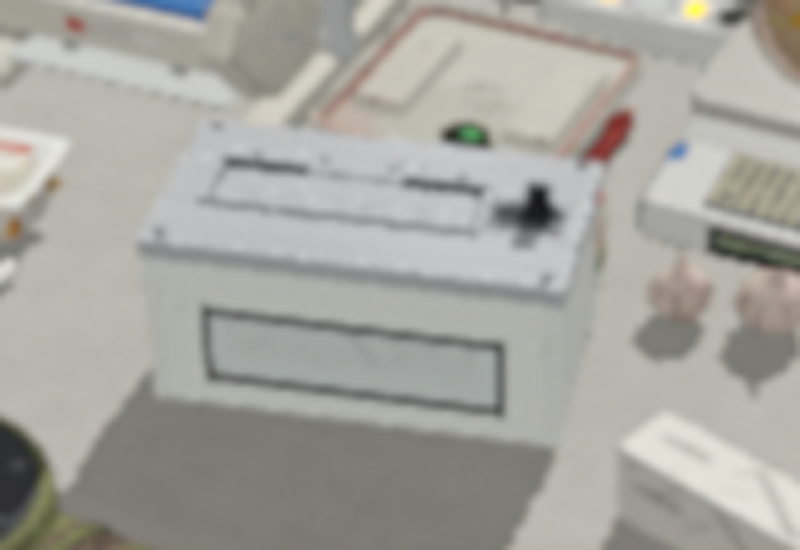

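The carton is inside, faintly visible through the window, and the flap is shut. Next is the latch.

Emit:
step_arm(
  plan=[
    [[-4.6, 0.15, 0, 0, 0, 0], [-4.6, 0.15, 0, 0, 0, 0], [-4.6, 0.15, 0, 0, 0, 0], [-4.6, 0.15, 0, 0, 0, 0], [-4.6, 0.15, 0, 0, 0, 0], [-4.6, 0.15, 0, 0, 0, 0], [-4.6, 0.15, 0, 0, 0, 0], [-4.6, 0.15, 0, 0, 0, 0]],
  ],
  grip=0.6,
)

```text
time_s: 15.13
ee_pos: [0.5624, -0.0913, 0.2585]
eef_rot: [3.141, 0.0, 1.82]
force: [-0.1, 0.8, -0.3]
grip_width: 0.0504
grip_force: 0.0
```

```bash
python3 -c "
from go import *
o=ctrl.get_obs();print(o['grip_width'])
go(.5625,-.0922,.155,1.823)"
```

```text
0.050355474993531324
row [-0.03, -0.01, 3.45] [0.01, 0.0, -0.03]
```

Emit:
step_arm(
  plan=[
    [[0, 0, 0.8, 0, 0, 0], [0, 0, 1.7, 0, 0, 0], [0, 0, 2.6, 0, 0, 0], [0, 0, 3.2, 0, 0, 0], [0, 0, 3.45, 0, 0, 0], [0, 0, 3.45, 0, 0, 0], [0, 0, 3.45, 0, 0, 0]],
  ],
)

```text
time_s: 15.72
ee_pos: [0.5629, -0.0922, 0.1557]
eef_rot: [3.141, 0.0, 1.819]
force: [0.7, 0.0, -0.7]
grip_width: 0.0562
grip_force: 0.0
```

Emit:
step_arm(
  plan=[
    [[0, 0, 0, 0, 0, 0], [0, 0, 0, 0, 0, 0], [0, 0, 0, 0, 0, 0], [0, 0, 0, 0, 0, 0], [0, 0, 0, 0, 0, 0], [0, 0, 0, 0, 0, 0], [0, 0, 0, 0, 0, 0], [0, 0, 0, 0, 0, 0]],
  ],
  grip=0,
  squeeze=15,
)

```text
time_s: 16.38
ee_pos: [0.5627, -0.0926, 0.1547]
eef_rot: [3.141, 0.0, 1.818]
force: [2.9, 1.0, -0.1]
grip_width: 0.0143
grip_force: 15.0
```

Emit:
step_arm(
  plan=[
    [[0, 0, 0, 0, 0, 0], [0.2, 0, 0, 0, 0, 0], [0.4, 0, 0, 0, 0, 0], [0.6, 0, 0, 0, 0, 0], [0.72, 0, 0, 0, 0, 0], [0.72, 0, 0, 0, 0, 0], [0.72, 0, 0, 0, 0, 0]],
  ],
)

```text
time_s: 16.97
ee_pos: [0.5575, -0.0723, 0.1548]
eef_rot: [3.141, 0.002, 1.818]
force: [6.2, -8.6, -1.3]
grip_width: 0.014
grip_force: 15.0
```

Emit:
step_arm(
  plan=[
    [[0, 0, 0, 0, 0, 0], [0, 0, 0, 0, 0, 0], [0, 0, 0, 0, 0, 0], [0, 0, 0, 0, 0, 0], [0, 0, -1, 0, 0, 0], [0, 0, -2, 0, 0, 0], [0, 0, -3, 0, 0, 0], [0, 0, -4, 0, 0, 0]],
  ],
  grip=0.6,
)

```text
time_s: 17.63
ee_pos: [0.5568, -0.0714, 0.276]
eef_rot: [-3.141, -0.0, 1.818]
force: [0.3, -0.1, -0.5]
grip_width: 0.0563
grip_force: 0.0
```

Emit:
step_arm(
  plan=[
    [[-1.5, 0, 0, 0, 0, 0], [-1.5, 0, 0, 0, 0, 0], [-1.5, 0, 0, 0, 0, 0], [-1.5, 0, 0, 0, 0, 0], [-1.5, 0, 0, 0, 0, 0], [-1.5, 0, 0, 0, 0, 0]],
  ],
)

```text
time_s: 18.13
ee_pos: [0.568, -0.1145, 0.2743]
eef_rot: [-3.141, -0.0, 1.819]
force: [0.8, -0.1, -0.4]
grip_width: 0.0567
grip_force: 0.0
```

```bash
python3 - <<'E'
from h import *
from go import *
o=ctrl.get_obs();print(o["time_s"],o["ee_pos"],o["force"])
K,W=wmodel();c=ctrl.camera("wrist")
for d in ctrl.place_of("latch_knob","wrist"):print(d,wray(d["at"],.172,K,W))
print(binpt(0,-.096))
cv2.imwrite("pics/w7.png",cv2.resize(c[0:270],(800,386),interpolation=cv2.INTER_CUBIC)[:,:,::-1])
E
```

```text
18.1333 [ 0.56802562 -0.11450593  0.27432264] [ 0.81092981 -0.1405178  -0.3790442 ]
{'at': [281.1, 158.3], 'confidence': 0.6} [ 0.55518742 -0.07006333  0.172     ]
(np.float64(0.5572925400788281), np.float64(-0.07185352613304041))
```

View pics/w7.png

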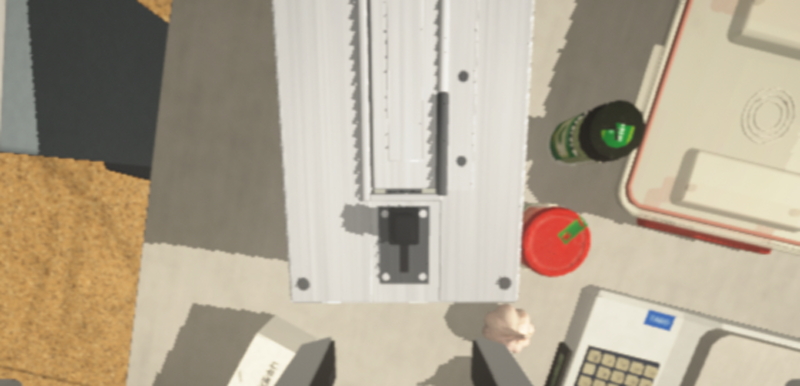

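The knob, at about (402,226), is back at home beside the slot, the flap is shut and the bystanders haven't moved.

```bash
python3 -c "
from station import ctrl
print(ctrl.hand_in())"
```

```text
the job is handed in; nothing more can be done
None
```

The job is handed in: the slim carton is inside the bin with the flap shut over it, the latch is back home and the bystanders look unmoved; no verdict came back from the hand-in.

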